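# Slide the panel home in the coating jig and lock the toggle clamp

### The job

Push the white panel along the wooden jig until its end sits fully home against the stop below the clamp, keeping it flat on the jig. Then push the clamp's lever over, past its dead point, until it snaps down into lock with the rubber pad pressing on the panel. Do not lift the panel, and leave the loose things around the jig where they are.

Things in the scene. Friction and masses are not known exactly. Their poses are not given: they have to be found in the camera images.
- jig: Fixed plywood jig board, 190 mm wide (x), from y = -230 to +110 mm, top 12 mm above the table. Origin: on the table under the middle of the stop face; +y points from the panel to the stop and clamp. Dark steel side guides (inner faces x = +-62.5 mm, y = -185 to 0, tops 22 mm high) keep the panel straight. Two steel clamp cheeks stand behind the stop (|x| under 22, y = 20 to 95, tops 72 mm high).
- stop_face (a point): Middle of the face of the low dark steel stop bar against which the panel's end must butt; 19 mm above the table, axes as the jig's. The bar is 12 mm thick (jig y = 0 to 12 mm) and its top is 24 mm above the table.
- panel: Loose white plastic panel, 120 mm wide (x), 130 long (y), 14 thick, about 0.35 kg, flat on the jig between the guides, 30 to 60 mm short of the stop, axes near the jig's. Origin: centre of its underside, 12 mm above the table. Fully home when its +y end touches the stop: origin 65 mm from the stop face. 1 to 5 N slides it.
- lever (a joint): Clamp hand lever, rad. 0 = open: handle 80 degrees above horizontal, leaning slightly to jig +y. 1.3 = locked: handle 6 degrees above horizontal, pointing to jig +y, away from the panel. Over-centre spring: below the dead point (about 0.7) it springs back to 0, beyond it snaps to 1.3. Resists most at the start (about 6 N at lever_grip). Push the handle's panel-side face to jig +y and down.
- lever_pivot (a point): Lever's hinge axis (parallel to jig x): jig x = 0, y = +75 mm, 60 mm above the table. Fixed to the jig, axes as the jig's.
- lever_grip (a point): Point on the handle's middle line, 85 mm from the hinge axis; it moves with the lever. The handle is a grey paddle 32 mm wide (along jig x), 13 mm thick, from 44 to 122 mm from the hinge axis.
- clamp_pad: Round black rubber pad, 20 mm across, on the end of the steel clamp bar that the lever drives. Origin: centre of its underside. Open, the bar is raised 63 degrees, its end no higher than 145 mm above the table, between panel and lever. Locked, the pad presses on the panel 27 mm inside the stop with roughly 4 N.
- ink_jar: Bystander: loose white jar with dark lid, 60 mm across, 75 mm tall, beyond the jig. Origin: centre of its underside.
- tin: Bystander: loose steel can, 64 mm across, 85 mm tall, beyond the jig. Origin: centre of its underside.
- mixing_cup: Bystander: loose grey cup, 68 mm across, 75 mm tall, beyond the jig. Origin: centre of its underside.
- squeegee: Bystander: loose wooden squeegee with rubber blade, 50 x 160 x 22 mm, lying across just off the jig board's -y end. Origin: underside, centre of its wooden grip.
- palette_knife: Bystander: loose spatula, about 190 mm long, lying across past the jig's +y end. Origin: underside.
- brush: Bystander: loose brush, about 180 mm long, lying to the right (-y) of the jig. Origin: underside.
- tape_roll: Bystander: loose cardboard ring, 90 mm across, 24 mm tall, to the left (+y) of the jig. Origin: centre of its underside.
Things that resemble listed ones, but are neither listed nor needed, are in the scene too. What is shaped like the panel but red or yellow is not meant.

How it is judged:
By the outcome, as a careful person would: the job done as asked, in the order asked, and still so for the second after the job is handed in, with the robot touching nothing.
It also fails if it takes over 43 s, if anything falls off the work surface, if the arm or the gripper's body presses on something with over 40 N, if the wrist force passes 120 N, or if a joint passes its speed limit or range.

### The arm

A 6-joint arm with a two-finger parallel gripper is mounted at the origin on the work surface. World frame = base frame: x ahead of the robot, y to its left, z up, the work surface at z = 0. Lengths are in m, angles in degrees, forces in N, time in s.
With the tool pointing down it reaches from about 0.35 to 0.875 m from the base axis. Payload 4.2 kg.
Tool frame: the origin (TCP) lies between the finger pads; the fingertips stand 17 mm ahead of it and the grasp point (between the pads) lies 2 mm behind it; z points along the fingers, y is the direction in which the jaws open and shut (so a half turn about z gives the same grasp; the last joint's range is limited). The gripper opens to 87 mm and grips with 3 to 60 N. Pads are 19 mm wide; open, the fingers measure 117 mm over their backs; the gripper's body (75 mm by 190 mm) begins 51 mm behind the grasp point.
Start: joints at [86.952, 22.042, 0.453, 0, -68.411, -14.817], TCP at [0.192, 0.595, 0.215] pointing down, gripper open.
Joint ranges: [-179.83, 179.83], [-69.29, 118.12], [-61.27, 80.66], [-181.25, 117.63], [-171.15, -9.14], [-177.46, 177.46]. Speed limits (degrees/s): [159.86, 159.86, 180, 180, 180, 180].

### API

Orientations are given as a 3x3 rotation matrix whose columns are the frame's x, y, z axes.
In Python, from station import r gives the robot as it stands.
- The arm moves only by the shell command python3 -m creep 'ROWS'. ROWS is JSON, a list of rows, each a list of 7 numbers: the opening, from 0 (shut) to 1 (fully open), then the shift along the tool's x, y, z scaled (see below), then the turn, a rotation vector about the tool's x, y, z scaled (see below). A call has 1 to 5 rows; each row is the pose to reach, as a shift and turn from the pose measured when the call began, along the tool's axes at that moment, turning the shorter way round; what a row does not reach only later rows make up. The controller multiplies each number of a shift by 300 mm and each number of a turn by 180 degrees. A row lasts 1/12 s, in which the tool goes at most 41.7 mm and 7.16 degrees, less where a joint would pass 70% of its speed; a pose out of reach is approached as far as the arm can. A call with a number of a shift or a turn outside -1 to 1 is refused whole. A call with a gripper value outside its range is refused whole. The fingers move at their own pace and stop on an object; the grip force is fixed at half the most. Time passes only in rows, so rows that repeat a pose let the fingers close. It gives the time, the measured TCP pose, the force and the opening at its end, in the units of the state.
- r.sense(): the state, without advancing time (a new reading comes with each control period).
- r.capture(name): name is "scene" or "top" or "wrist"; returns the picture (420x560x3 uint8, blue, green, red); there is no depth.
- r.camera_model(name): a dict with "mtx" (3x3 intrinsics, pixels), "R" (3x3) and "t" (3): a world point X has camera coordinates R X + t; the wrist camera has in their place "mount" (4x4, takes a point from camera to tool coordinates, whose origin is the TCP and whose axes are the flange's). Camera axes: x right, y down, z forward; pixel columns grow to the right and rows downward; lengths in m; the calibration is good to about 2 mm. The wrist camera is an equidistant fisheye: a pixel r from the principal point sees the ray r / f radians off the axis. A picture is of the moment at which its call begins: read the wrist's pose just before it. camera_model takes no time and is no camera call.
- r.finish_job(): hands the job in, once; it reports no verdict.
Trained networks look in the newest picture that a camera, given by its name, has taken for a name from the list of things; names that differ only in an ending like _2 or _b are one class to them, and where a whole thing is asked for, a point or a joint stands for the part that bears it (a point fixed in the world has none). Each returns a list of dicts, best first, with "score" (0 to 1); they miss things now and then, are a little off and sometimes report something else, mostly with a low value. They report only what shows in the picture. A call takes as long as a camera call. They do not tell look-alikes from the thing itself.
- r.recognise(camera, target): "rect" ([left, top, right, bottom] as shares, 0 to 1, of the picture: columns of its width, rows of its height, round what is visible of it).
- r.outline_of(camera, target): "pixels" (420x560 bool, what is visible of it) and "rect" ([left, top, right, bottom] as shares, 0 to 1, of the picture: columns of its width, rows of its height, round what is visible of it).
The state is a dict: "time_s": time; "joints": joint angles; "joint_velocities": joint speeds; "effort": joint torques, N m; "tcp_pos": TCP position; "ee_rot": TCP orientation; "wrist_force": force on the tool from outside, world axes, zero at the start; "moment": the same for the moment, N m; "gripper_width": opening from 0.0 (shut) to 1.0 (fully open).
Only numpy, scipy, OpenCV 4.12 (cv2) and the standard library are available. Lean on these libraries where they do the work, as an engineer would, in place of code of your own. Each camera call takes 0.05 s, during which the arm holds its last target.

## Working session

There is one attempt and no reset: what is moved stays moved. The work goes in short steps, Python scripts to look and compute and a shell command to move; the robot and the scene stay as the last step left them, time stands still between calls to the robot, and variables do not carry over. Pictures are saved under pics/ and viewed, and the job is handed in when it is done.

```bash
ls; mkdir -p pics; python3 - <<'E'
from station import r
import cv2
s=r.sense(); print(s)
for n in ["scene","top","wrist"]:
    im=r.capture(n); cv2.imwrite(f"pics/{n}0.png",im)
    m=r.camera_model(n); print(n,m)
E
```

```text
pics
{'time_s': 0.0, 'joints': array([ 8.69507707e+01,  2.20911356e+01,  3.80416777e-01, -2.78278299e-02,
       -6.84119457e+01, -1.48169032e+01]), 'joint_velocities': array([-0.00740112, -0.0607071 , -0.01736219, -0.05569104, -0.03163057,
        0.03623817]), 'effort': array([ 7.90167360e-04, -3.90666676e+01,  1.87411934e+01,  4.22006786e+00,
        1.11189019e-02, -1.84696560e-04]), 'tcp_pos': array([0.19154119, 0.59427787, 0.21356305]), 'ee_rot': array([[ 9.51720960e-01, -3.06963997e-01, -5.64859125e-04],
       [-3.06964497e-01, -9.51718619e-01, -2.11380262e-03],
       [ 1.11274355e-04,  2.18514195e-03, -9.99997606e-01]]), 'wrist_force': array([ 0.23729109, -0.32206605, -0.94627381]), 'moment': array([0.02147199, 0.08171591, 0.03974943]), 'gripper_width': 1.000644995958459}
scene {'mtx': array([[464.53759212,   0.        , 284.62125742],
       [  0.        , 464.53759212, 210.20850437],
       [  0.        ,   0.        ,   1.        ]]), 'R': array([[ 0.39819397,  0.91728848,  0.00483767],
       [ 0.68165765, -0.29236959, -0.67071817],
       [-0.61382767,  0.27037357, -0.
[... 253 characters left out ...]
4206, -0.99977793, -0.01863411],
       [-0.98549196,  0.01285566, -0.16923454],
       [ 0.16943651,  0.01669815, -0.98539963]]), 't': array([0.04032831, 0.5526779 , 1.11613142])}
wrist {'mtx': array([[325.1922621 ,   0.        , 275.69999278],
       [  0.        , 325.1922621 , 211.59002798],
       [  0.        ,   0.        ,   1.        ]]), 'mount': array([[-8.31262827e-04, -9.52091383e-01, -3.05812537e-01,
         8.52578959e-02],
       [ 9.99999324e-01, -5.42652434e-04, -1.02875952e-03,
        -1.03227265e-04],
       [ 8.13523158e-04, -3.05813185e-01,  9.52091190e-01,
        -1.70320290e-01],
       [ 0.00000000e+00,  0.00000000e+00,  0.00000000e+00,
         1.00000000e+00]])}
```

View pics/scene0.png

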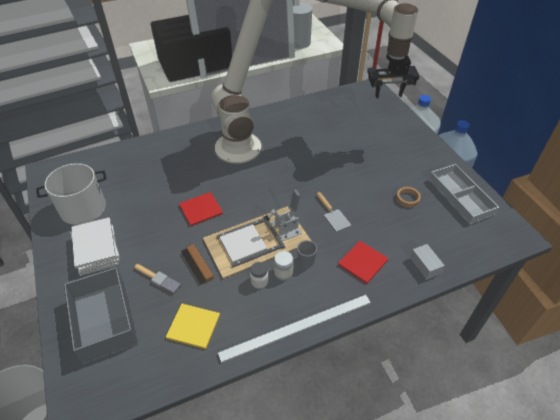

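View pics/top0.png

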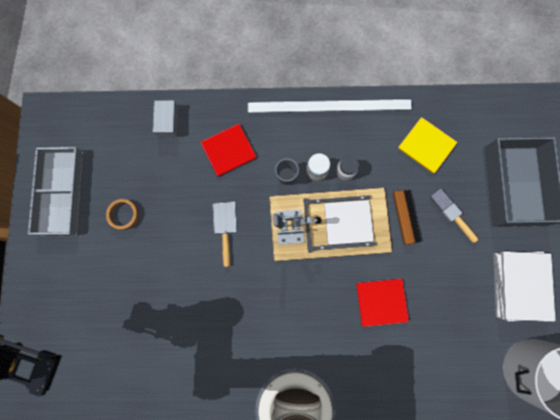

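View pics/wrist0.png

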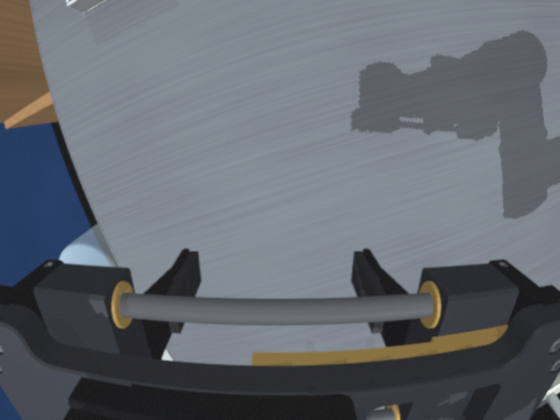

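The top view shows the jig at about (330,224), with the clamp to the left at (292,225) and the white panel at (349,222) between the guides. The red pads at (383,302) and (229,150), the yellow one at (427,145) and the white stack at (525,286) are look-alikes. I'll measure now and check with an enlarged crop.

```bash
cat > h.py <<'E'
import numpy as np, cv2
from station import r
def ray_pts(cam,px,z):
    m=r.camera_model(cam); R=m["R"];t=m["t"];K=m["mtx"]
    px=np.atleast_2d(px).astype(float)
    d=np.c_[px,np.ones(len(px))]@np.linalg.inv(K).T@R
    c=-R.T@t
    return c+d*((z-c[2])/d[:,2])[:,None]
def proj(cam,X):
    m=r.camera_model(cam); X=np.atleast_2d(X); c=X@m["R"].T+m["t"]; p=c@m["mtx"].T
    return p[:,:2]/p[:,2:]
def mrect(mask):
    c,_=cv2.findContours(mask.astype(np.uint8),cv2.RETR_EXTERNAL,cv2.CHAIN_APPROX_NONE)
    return max(c,key=cv2.contourArea)[:,0]
E
python3 - <<'E'
from h import *
for cam in ["top","scene"]:
    im=r.capture(cam)
    x0,y0,x1,y1=(255,130,435,270) if cam=="top" else (170,170,340,300)
    cv2.imwrite(f"pics/{cam}_crop.png",cv2.resize(im[y0:y1,x0:x1],None,fx=4.4,fy=4.2,interpolation=cv2.INTER_CUBIC))
    for n,z in [("jig",.012),("panel",.026),("lever",.1),("clamp_pad",.13)]:
        for o in r.outline_of(cam,n)[:3]:
            c=mrect(o["pixels"]); P=ray_pts(cam,c,z)[:,:2]*1000
            print(cam,n,round(o["score"],2),np.round(np.array(o["rect"])*[560,420,560,420]),cv2.minAreaRect(P.astype(np.float32)))
print(r.sense()["time_s"])
E
```

```text
top jig 0.84 [272. 192. 391. 262.] ((513.487060546875, -112.10614013671875), (191.56634521484375, 339.92657470703125), 3.7152769565582275)
top jig 0.69 [306. 154. 328. 182.] ((683.5161743164062, -81.79417419433594), (63.322505950927734, 83.09138488769531), 70.48904418945312)
top panel 0.79 [401. 119. 453. 174.] ((741.3218994140625, -406.8940734863281), (134.2667694091797, 124.58343505859375), 52.69791793823242)
top panel 0.75 [325. 203. 373. 243.] ((515.0540771484375, -165.78359985351562), (125.43688201904297, 132.74362182617188), 3.478365421295166)
top panel 0.69 [355. 277. 408. 326.] ((288.736083984375, -249.67767333984375), (123.22897338867188, 132.17013549804688), 5.064049243927002)
top lever 0.7 [271. 212. 289. 234.] ((506.91998291015625, 33.04199981689453), (55.959190368652344, 36.52405548095703), 44.23861312866211)
top clamp_pad 0.62 [311. 216. 321. 223.] ((506.0223388671875, -66.09974670410156), (20.069541931152344, 24.827835083007812), 25.986310958862305)
scene panel 0.98 [217. 226. 268. 262.] ((521.7296752929688, -166.36685180664062), (128.55751037597656, 139.21653747558594), 4.595793724060059)
scene panel 0.93 [180. 195. 223. 229.] ((307.01593017578125, -254.6259307861328), (131.8675537109375, 133.8483428955078), 5.521847248077393)
scene panel 0.88 [168. 304. 218. 348.] ((761.380126953125, -414.7784423828125), (132.55201721191406, 123.60319519042969), 50.487186431884766)
scene lever 0.62 [286. 193. 300. 216.] ((488.11590576171875, 41.645843505859375), (27.27117347717285, 137.6374969482422), 56.24468994140625)
0.65
```

View pics/top_crop.png

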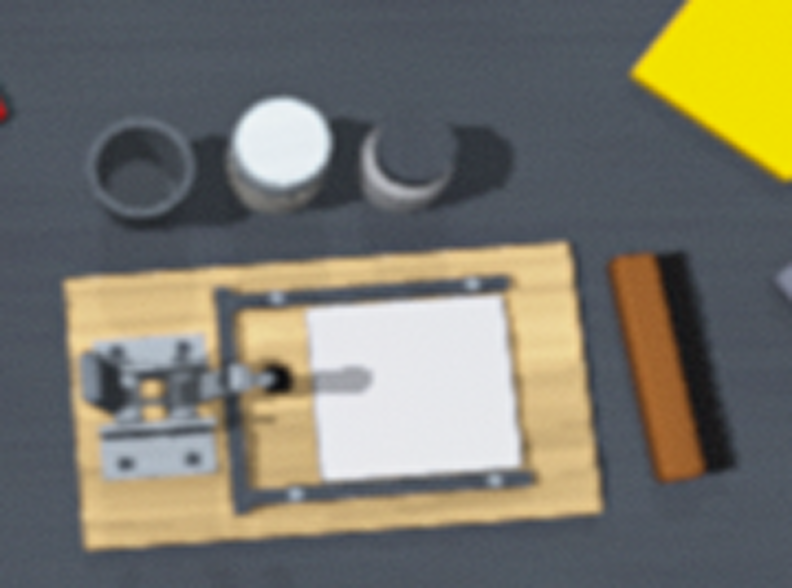

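View pics/scene_crop.png

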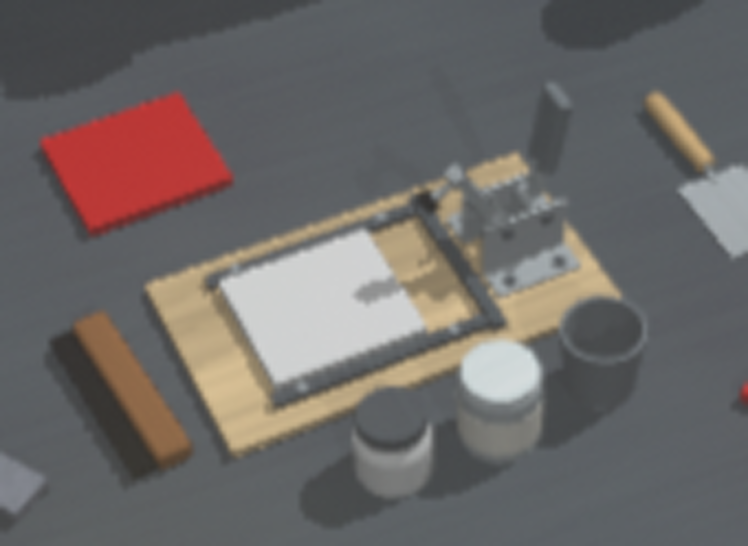

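The enlarged crops confirm the panel meant: it is white, between the dark guides on the plywood, about 49 mm short of the stop bar. The red and yellow pads lie off the jig. The clamp is open and its lever upright. Next I'll work out the transit.

```bash
cat >> h.py <<'E'
from scipy.spatial.transform import Rotation as Ro
import sys, json, os
def load(): return json.load(open("jig.json"))
def save(o,yaw): json.dump(dict(o=list(map(float,o)),yaw=float(yaw)),open("jig.json","w"))
def jigR():
    return Ro.from_euler("z",load()["yaw"],degrees=True).as_matrix()
def j2w(p): return np.array(load()["o"])+jigR()@(np.array(p,float)/1000)
def w2j(p): return (jigR().T@(np.array(p)-np.array(load()["o"])))*1000
def plan(target_world):
    s=r.sense(); Rc=s["ee_rot"]; J=jigR()
    Rt=np.c_[-J[:,1],-J[:,0],[0,0,-1]]
    d=Rc.T@(np.array(target_world)-s["tcp_pos"])/0.3
    rv=Ro.from_matrix(Rc.T@Rt).as_rotvec(degrees=True)/180
    print("t",round(s["time_s"],2),"tcp jig mm",np.round(w2j(s["tcp_pos"]),1),"F jig",np.round(jigR().T@s["wrist_force"],1),"w",round(s["gripper_width"],3))
    print("shift",np.round(d,3),"turn",np.round(rv,3))
E
python3 - <<'E'
from h import *
yaw=3.65; J=Ro.from_euler("z",yaw,degrees=True).as_matrix()
o=np.array([.5135,-.1121,0])+J@[0,.060,0]; save(o,yaw); print(o)
plan(j2w([0,-150,330]))
E
```

```text
[ 0.50968031 -0.05222171  0.        ]
t 0.65 tcp jig mm [-276.1  666.   214.7] F jig [1.1 1.  0. ] w 1.002
shift [ 1.854  2.193 -0.385] turn [-0.    0.    0.38]
```

```bash
python3 -m creep '[[0.5,0.12,0.14,-0.2,0,0,0.04],[0.5,0.2,0.24,-0.3,0,0,0.08],[0.5,0.3,0.35,-0.385,0,0,0.12],[0.5,0.4,0.45,-0.385,0,0,0.16],[0.5,0.48,0.56,-0.385,0,0,0.2]]'; python3 -c "
from h import *
plan(j2w([0,-150,330]))"
```

```text
time_s: 1.07
tcp_pos: [0.2599, 0.4353, 0.3229]
ee_rot: [[0.588, -0.809, 0.002], [-0.809, -0.588, 0.004], [-0.002, -0.004, -1.0]]
wrist_force: [1.5, -0.5, 0.9]
gripper_width: 0.703
t 1.07 tcp jig mm [-218.2  502.5  322.9] F jig [ 1.5 -0.6  0.9] w 0.703
shift [ 2.226  0.55  -0.031] turn [-0.001  0.001  0.18 ]
```

```bash
python3 -m creep '[[0.5,0.13,0.03,-0.03,0,0,0.04],[0.5,0.26,0.065,-0.03,0,0,0.08],[0.5,0.39,0.095,-0.03,0,0,0.12],[0.5,0.52,0.13,-0.03,0,0,0.16],[0.5,0.66,0.16,-0.03,0,0,0.18]]'; python3 -c "
from h import *
plan(j2w([0,-150,330]))"
```

```text
time_s: 1.48
tcp_pos: [0.337, 0.2462, 0.3318]
ee_rot: [[0.059, -0.998, 0.003], [-0.998, -0.059, 0.005], [-0.005, -0.003, -1.0]]
wrist_force: [0.5, 0.4, 0.4]
gripper_width: 0.508
t 1.48 tcp jig mm [-153.4  308.8  331.8] F jig [0.5 0.4 0.4] w 0.508
shift [ 1.527e+00 -5.180e-01 -1.000e-03] turn [-0.001  0.002 -0.001]
```

```bash
python3 -m creep '[[0.5,0.7,-0.24,0,0,0,0],[0.5,0.7,-0.24,0,0,0,0],[0.5,0.7,-0.24,0,0,0,0],[0.5,0.7,-0.24,0,0,0,0],[0.5,0.7,-0.24,0,0,0,0]]'; python3 -c "
from h import *
plan(j2w([0,-150,330]))"
```

```text
time_s: 1.9
tcp_pos: [0.4155, 0.0531, 0.3315]
ee_rot: [[0.06, -0.998, 0.004], [-0.998, -0.06, 0.006], [-0.006, -0.005, -1.0]]
wrist_force: [0.7, 1.1, 0.3]
gripper_width: 0.499
t 1.9 tcp jig mm [-87.2 111.1 331.5] F jig [0.7 1.  0.3] w 0.499
shift [ 0.869 -0.294  0.001] turn [-0.001  0.002 -0.001]
```

```bash
python3 -m creep '[[0.5,0.87,-0.294,0,0,0.001,0],[0.5,0.87,-0.294,0,0,0.001,0],[0.5,0.87,-0.294,0,0,0.001,0],[0.5,0.87,-0.294,0,0,0.001,0],[0.5,0.87,-0.294,0,0,0.001,0]]'; python3 -c "
from h import *
plan(j2w([0,-150,330]))
im=r.capture('wrist');cv2.imwrite('pics/w1.png',im)"
```

```text
time_s: 2.32
tcp_pos: [0.4935, -0.1404, 0.3308]
ee_rot: [[0.059, -0.998, 0.005], [-0.998, -0.059, 0.003], [-0.003, -0.006, -1.0]]
wrist_force: [0.3, 2.1, -0.3]
gripper_width: 0.5
t 2.32 tcp jig mm [-21.7 -87.  330.8] F jig [ 0.4  2.1 -0.3] w 0.5
shift [ 0.21  -0.073  0.002] turn [-0.002  0.001 -0.001]
```

View pics/w1.png

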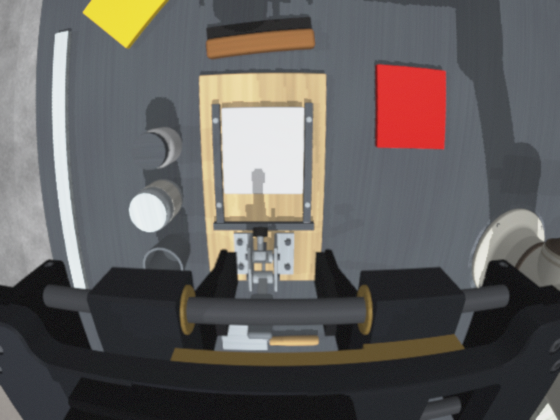

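The wrist view shows the panel at (262,150) between the guides, the stop bar at (264,226), the clamp at (265,260) and the squeegee at (260,40). I'll move on to the second wrist position and measure from there.

```bash
python3 -m creep '[[0.5,0.21,-0.073,0,0,0,0],[0.5,0.21,-0.073,0,0,0,0],[0.5,0.21,-0.073,0,0,0,0],[0.5,0.21,-0.073,0,0,0,0]]'; cat >> h.py <<'E'
def wray(px,s,z):
    m=r.camera_model("wrist"); f=m["mtx"][0,0]; c=m["mtx"][:2,2]; M=m["mount"]
    px=np.atleast_2d(px).astype(float)-c; rr=np.linalg.norm(px,axis=1); th=rr/f
    d=np.c_[px/rr[:,None]*np.sin(th)[:,None],np.cos(th)]
    d=d@M[:3,:3].T@s["ee_rot"].T; c0=s["tcp_pos"]+s["ee_rot"]@M[:3,3]
    return c0+d*((z-c0[2])/d[:,2])[:,None], c0, d
E
python3 - <<'E'
from h import *
plan(j2w([0,-150,330]))
s=r.sense(); im=r.capture('wrist');cv2.imwrite('pics/w2.png',im)
for n,z in [("panel",.026),("jig",.012)]:
    for o in r.outline_of("wrist",n)[:4]:
        P=wray(mrect(o["pixels"]),s,z)[0]; P=(P-np.array(load()["o"]))@jigR()*1000
        print(n,round(o["score"],2),np.round(np.array(o["rect"])*[560,420,560,420]),cv2.minAreaRect(P[:,:2].astype(np.float32)))
cv2.imwrite('pics/w2c.png',cv2.resize(im[90:330,180:350],None,fx=3.4,fy=2.5*1,interpolation=cv2.INTER_CUBIC))
cv2.imwrite('pics/w2c.png',cv2.resize(im[100:290,190:340],None,fx=3.1,fy=3.1,interpolation=cv2.INTER_CUBIC))
E
```

```text
time_s: 2.7
tcp_pos: [0.5209, -0.2087, 0.3286]
ee_rot: [[0.051, -0.999, 0.002], [-0.999, -0.051, 0.001], [-0.0, -0.002, -1.0]]
wrist_force: [0.7, 0.4, -0.3]
gripper_width: 0.501
t 2.7 tcp jig mm [   1.2 -156.9  328.6] F jig [ 0.8  0.3 -0.3] w 0.501
shift [-0.023  0.004 -0.005] turn [-0.001  0.    -0.004]
panel 0.9 [387. 107. 453. 194.] ((-224.78848266601562, -185.25955200195312), (121.25664520263672, 129.30433654785156), 1.3955848217010498)
panel 0.77 [ 92.   2. 190.  90.] ((209.57151794433594, -368.9327392578125), (126.65589904785156, 120.2274169921875), 47.58121871948242)
panel 0.57 [235. 152. 319. 238.] ((1.2981338500976562, -112.15999603271484), (133.6757049560547, 121.49182891845703), 89.46381378173828)
jig 0.63 [216. 123. 340. 351.] ((1.6025390625, -76.09126281738281), (307.4674377441406, 190.09971618652344), 89.9151382446289)
```

View pics/w2c.png

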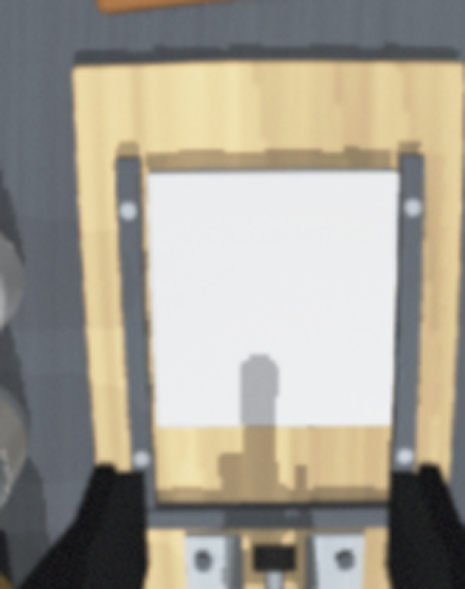

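The panel measures 121.5 x 133 mm at 26 mm height. The top and wrist views agree on it within 3 mm, and the board's -y end comes out at -230 mm. I'll now descend behind the panel's -y end.

```bash
python3 - <<'E'
from h import *
j=load(); j["o"][0]+=.0008; json.dump(j,open("jig.json","w"))
plan(j2w([0,-201,70]))
E
```

```text
t 2.85 tcp jig mm [ 3.000e-01 -1.548e+02  3.300e+02] F jig [ 0.5 -0.2  0. ] w 0.502
shift [0.154 0.003 0.867] turn [-0.001  0.    -0.003]
```

```bash
python3 -m creep '[[0.5,0.08,0,0.1,0,0,-0.003],[0.5,0.154,0.003,0.24,0,0,-0.003],[0.5,0.154,0.003,0.37,0,0,-0.003],[0.5,0.154,0.003,0.5,0,0,-0.003],[0.5,0.154,0.003,0.62,0,0,-0.003]]' | head -2; python3 -c "
from h import *
plan(j2w([0,-201,70]))"
```

```text
time_s: 3.27
tcp_pos: [0.5221, -0.2516, 0.1425]
t 3.27 tcp jig mm [  -1.1 -199.7  142.5] F jig [ 0.4 -0.  -1.1] w 0.502
shift [ 0.004 -0.002  0.242] turn [-0.001  0.     0.   ]
```

```bash
python3 -m creep '[[0.5,0.004,-0.003,0.12,0,0,0],[0.5,0.004,-0.003,0.2,0,0,0],[0.5,0.004,-0.003,0.24,0,0,0],[0.5,0.004,-0.003,0.24,0,0,0]]' | head -2; python3 -c "
from h import *
plan(j2w([0,-201,35]))
s=r.sense();im=r.capture('wrist');cv2.imwrite('pics/w3.png',im)"
```

```text
time_s: 3.6
tcp_pos: [0.5212, -0.2508, 0.0677]
t 3.6 tcp jig mm [  -1.9 -198.9   67.7] F jig [ 0.   0.5 -0.7] w 0.5
shift [ 0.007 -0.006  0.109] turn [0.001 0.001 0.001]
```

View pics/w3.png

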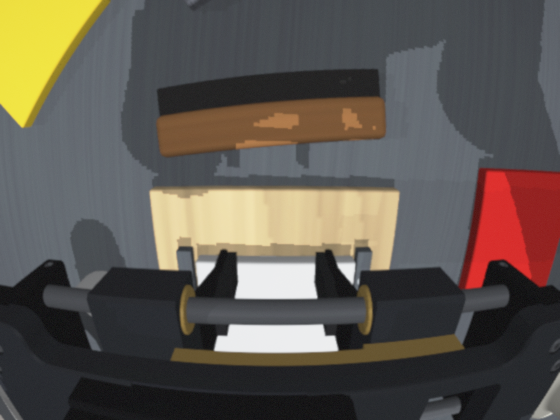

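```bash
python3 - <<'E'
from h import *
s=r.sense()
P=wray([[200,257],[275,257],[345,257],[275,188]],s,.026)[0]
print([np.round(w2j(p),1) for p in P])
P=wray([[225,250],[325,250]],s,s["tcp_pos"][2]-.017)[0]
print([np.round(w2j(p),1) for p in P])
im=cv2.imread('pics/w3.png');cv2.imwrite('pics/w3c.png',cv2.resize(im[180:360,150:400],None,fx=3.1,fy=3.1,interpolation=cv2.INTER_CUBIC))
E
```

```text
[array([  56.8, -179.6,   26. ]), array([   0.9, -180.5,   26. ]), array([ -51. , -180.1,   26. ]), array([   1. , -232.1,   26. ])]
[array([  32.7, -198.2,   52.9]), array([ -31.1, -198.5,   52.9])]
```

View pics/w3c.png

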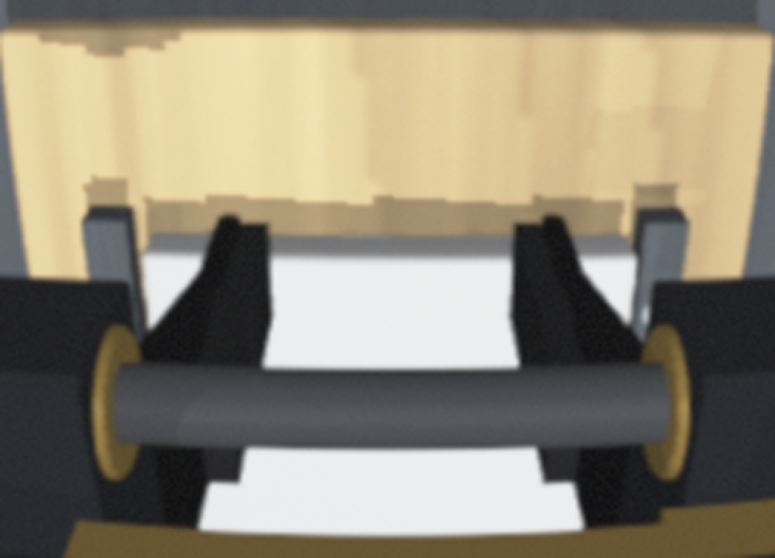

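The crop shows both fingertips at jig y of about -198 and the panel's end at about -179. I'll back off a few mm more and go down.

```bash
python3 -m creep '[[0.5,0.022,-0.006,0.02,0,0,0],[0.5,0.022,-0.006,0.06,0,0,0],[0.5,0.022,-0.006,0.1,0,0,0],[0.5,0.022,-0.006,0.107,0,0,0],[0.5,0.022,-0.006,0.107,0,0,0]]' | head -2; python3 -c "
from h import *
plan(j2w([0,-180,35]))
r.capture('wrist')
plan(j2w([0,-180,35]))
s=r.sense();im=r.capture('wrist');cv2.imwrite('pics/w4.png',im)"
```

```text
time_s: 4.07
tcp_pos: [0.5256, -0.2579, 0.0384]
t 4.07 tcp jig mm [   2.  -206.3   38.4] F jig [-0.3 -0.3 -0.1] w 0.503
shift [-0.088  0.006  0.011] turn [-0.001  0.     0.001]
t 4.12 tcp jig mm [   2.4 -206.4   38.9] F jig [ 0.1  0.4 -0.5] w 0.498
shift [-0.088  0.008  0.013] turn [-0.001  0.     0.001]
```

View pics/w4.png

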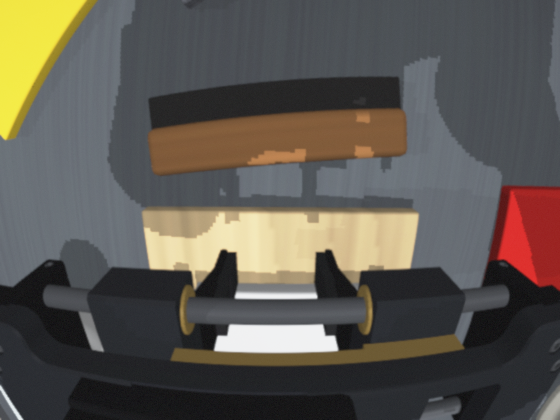

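The fingertips are behind the panel's end and clear of it. I'll go down 4 mm and push forward in stages, watching the force.

```bash
python3 -m creep '[[0.5,0,0.006,0.013,0,0,0],[0.5,-0.02,0.008,0.013,0,0,0],[0.5,-0.05,0.008,0.013,0,0,0],[0.5,-0.08,0.008,0.013,0,0,0],[0.5,-0.1,0.008,0.013,0,0,0]]' | head -2; python3 -c "
from h import *
plan(j2w([0,-150,35]))"
```

```text
time_s: 4.58
tcp_pos: [0.5216, -0.2271, 0.0355]
t 4.58 tcp jig mm [   0.  -175.2   35.5] F jig [0.4 0.2 0.5] w 0.499
shift [-0.084 -0.     0.002] turn [-0.001  0.     0.001]
```

```bash
python3 -c "
from h import *
plan(j2w([0,-150,35]))
s=r.sense();im=r.capture('wrist');cv2.imwrite('pics/w5.png',im[150:400,100:450].repeat(2,0).repeat(2,1))
im=r.capture('top');cv2.imwrite('pics/t5.png',cv2.resize(im[170:280,255:415],None,fx=5,fy=5,interpolation=cv2.INTER_CUBIC))"
```

```text
t 4.58 tcp jig mm [   0.  -175.2   35.5] F jig [0.4 0.2 0.5] w 0.499
shift [-0.084 -0.     0.002] turn [-0.001  0.     0.001]
```

View pics/w5.png

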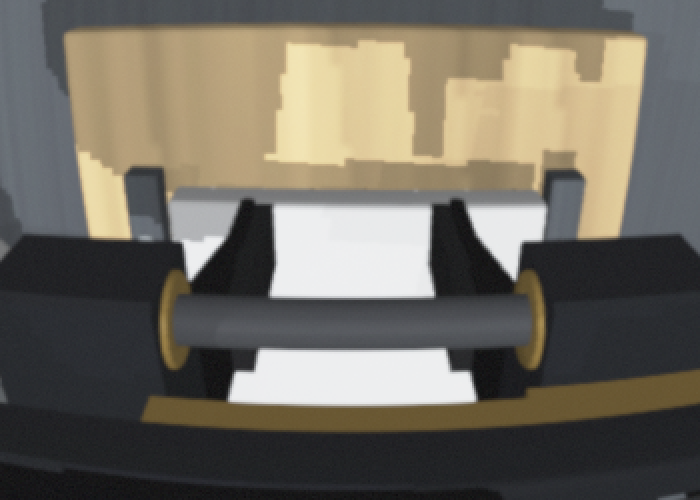

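View pics/t5.png

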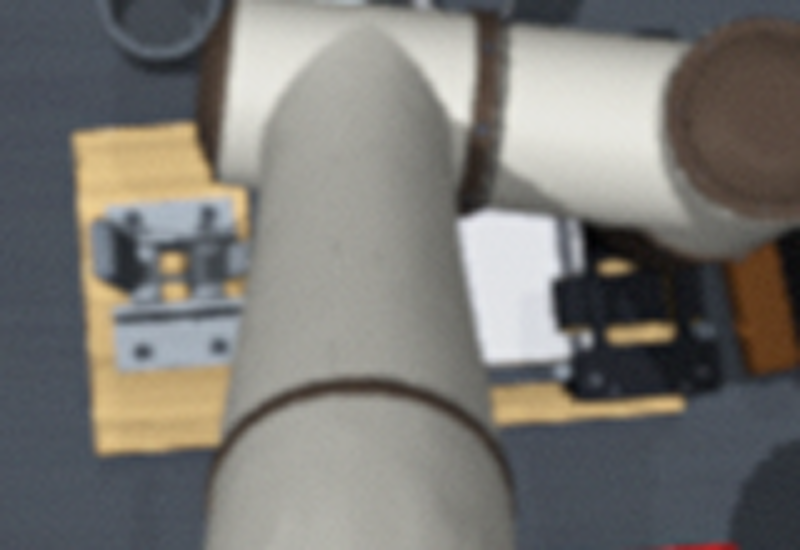

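```bash
python3 - <<'E'
from h import *
s=r.sense()
def q(px,z): print(px,z,np.round(w2j(wray([px],s,z)[0][0]),1))
print(s["tcp_pos"],np.round(w2j(s["tcp_pos"]),1), np.round(s["ee_rot"],3))
q([275,164],.012);q([275,251],.026);q([275,245],.012);q([163,235],.022);q([390,235],.022)
q([222,250],.0185);q([330,250],.0185)
q([235,251],.0185)
im=r.capture('wrist');cv2.imwrite('pics/w5b.png',cv2.resize(im[225:355,180:370],None,fx=4.2,fy=4.2,interpolation=cv2.INTER_CUBIC))
E
```

```text
[ 0.52177089 -0.22698851  0.03544607] [ 1.000e-01 -1.751e+02  3.540e+01] [[ 0.069 -0.998  0.004]
 [-0.998 -0.069  0.   ]
 [-0.    -0.004 -1.   ]]
[275, 164] 0.012 [   1.6 -227.7   12. ]
[275, 251] 0.026 [   1.2 -176.9   26. ]
[275, 245] 0.012 [   1.3 -174.7   12. ]
[163, 235] 0.022 [  72.6 -184.6   22. ]
[390, 235] 0.022 [ -71.7 -185.7   22. ]
[222, 250] 0.0185 [  35.2 -173.6   18.5]
[330, 250] 0.0185 [ -33.8 -174.1   18.5]
[235, 251] 0.0185 [  26.8 -173.1   18.5]
```

View pics/w5b.png

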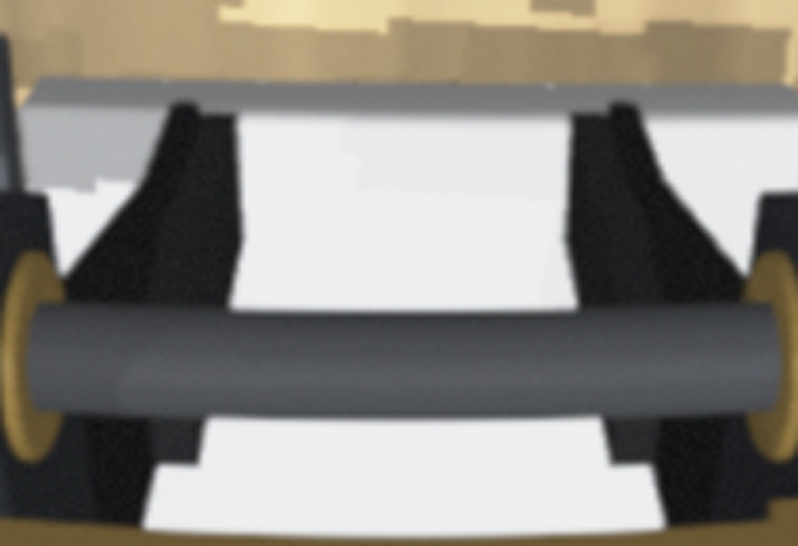

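The finger outlines reach only to the panel's top edge, so the tips may be over the panel rather than behind it. I'll check from the side with the scene camera.

```bash
python3 - <<'E'
from h import *
im=r.capture('scene');cv2.imwrite('pics/s5.png',cv2.resize(im[190:290,180:320],None,fx=5.6,fy=5.6,interpolation=cv2.INTER_CUBIC))
for y in (-175,-184,-165):
  for x in (22,36): print(y,x,(proj("scene",j2w([x,y,18.5]))[0]-[180,190])*5.6)
for y in (-177,-181): print([(proj("scene",j2w([x,y,26]))[0]-[180,190])*5.6 for x in (-60,60)])
E
```

```text
-175 22 [272.73013623 359.18237108]
-175 36 [281.52950378 375.62971993]
-184 22 [259.12213581 364.52988033]
-184 36 [267.86544777 381.03412673]
-165 22 [287.79471603 353.26247269]
-165 36 [296.65584807 369.64694894]
[array([218.84774524, 259.85475223]), array([292.80166108, 398.1489371 ])]
[array([212.92212586, 262.09251789]), array([286.66433749, 400.59762839])]
```

View pics/s5.png

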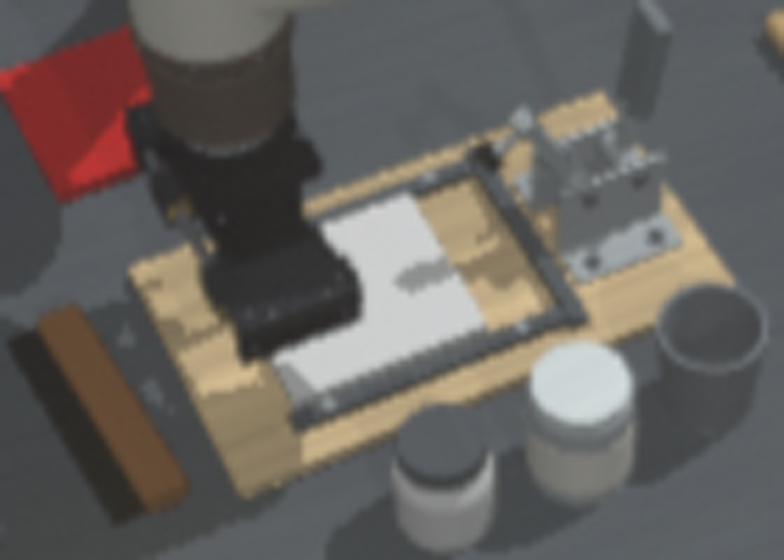

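```bash
python3 - <<'E'
from h import *
m=r.camera_model("wrist"); f=m["mtx"][0,0]; c=m["mtx"][:2,2]; M=m["mount"]
def tr(px,x):
    p=np.array(px,float)-c; rr=np.linalg.norm(p); th=rr/f
    d=M[:3,:3]@np.r_[p/rr*np.sin(th),np.cos(th)]; o=M[:3,3]
    k=(x-o[0])/d[0]; return np.round((o+k*d)*1000,1)
for px in ([224,250],[236,252],[196,250]):
    print(px,[tr(px,x) for x in (.02,.015,.0095,0,-.0095)])
# project model: tool pts
for X in ([.0095,.022,.017],[-.0095,.022,.017],[.0095,.022,0]):
    q=M[:3,:3].T@(np.array(X)-M[:3,3]); th=np.arctan2(np.hypot(*q[:2]),q[2]); print(X,c+f*th*q[:2]/np.hypot(*q[:2]))
E
```

```text
[224, 250] [array([ 20. , -25.4, -29.1]), array([ 15. , -27.3, -18.3]), array([  9.5, -29.5,  -6.3]), array([  0. , -33.1,  14.3]), array([ -9.5, -36.8,  34.9])]
[236, 252] [array([ 20. , -19.3, -31.3]), array([ 15. , -20.8, -20.6]), array([  9.5, -22.4,  -8.8]), array([  0. , -25.2,  11.5]), array([ -9.5, -28. ,  31.9])]
[196, 250] [array([ 20. , -39.2, -29.7]), array([ 15. , -42.2, -18.8]), array([  9.5, -45.5,  -6.9]), array([  0. , -51.2,  13.6]), array([ -9.5, -56.9,  34.2])]
[0.0095, 0.022, 0.017] [312.01420383 234.50385834]
[-0.0095, 0.022, 0.017] [310.8017701  261.75650665]
[0.0095, 0.022, 0] [315.03391898 245.52994511]
```

Wrist and scene views agree: with the gripper half open, the fingertips stand at about z = 42 mm, some 25 mm short of the stated tip. So they passed over the panel without touching it, and the force stayed near zero. I'll back off, shut the fingers and re-measure the tips.

```bash
python3 -m creep '[[0.5,0.0,0,-0.1,0,0,0],[0.2,0.1,0,-0.1,0,0,0],[0,0.11,0,-0.1,0,0,0],[0,0.11,0,-0.1,0,0,0],[0,0.11,0,-0.1,0,0,0]]' | head -2;python3 -m creep '[[0,0,0,0,0,0,0],[0,0,0,0,0,0,0],[0,0,0,0,0,0,0],[0,0,0,0,0,0,0]]' ; python3 -c "
from h import *
plan(j2w([0,-207,65]))
s=r.sense();im=r.capture('wrist');cv2.imwrite('pics/w6.png',cv2.resize(im[150:400,100:450],None,fx=2.2,fy=2.2))
im=r.capture('scene');cv2.imwrite('pics/s6.png',cv2.resize(im[190:290,180:320],None,fx=5.6,fy=5.6,interpolation=cv2.INTER_CUBIC))
"
```

```text
time_s: 5.2
tcp_pos: [0.5235, -0.2609, 0.0648]
time_s: 5.53
tcp_pos: [0.5234, -0.2606, 0.0646]
ee_rot: [[0.068, -0.998, 0.003], [-0.998, -0.068, 0.001], [-0.001, -0.003, -1.0]]
wrist_force: [-0.8, 0.2, -0.1]
gripper_width: 0.032
t 5.53 tcp jig mm [  -0.4 -208.7   64.6] F jig [-0.8  0.2 -0.1] w 0.032
shift [-0.006 -0.001 -0.001] turn [-0.001  0.     0.001]
```

View pics/w6.png

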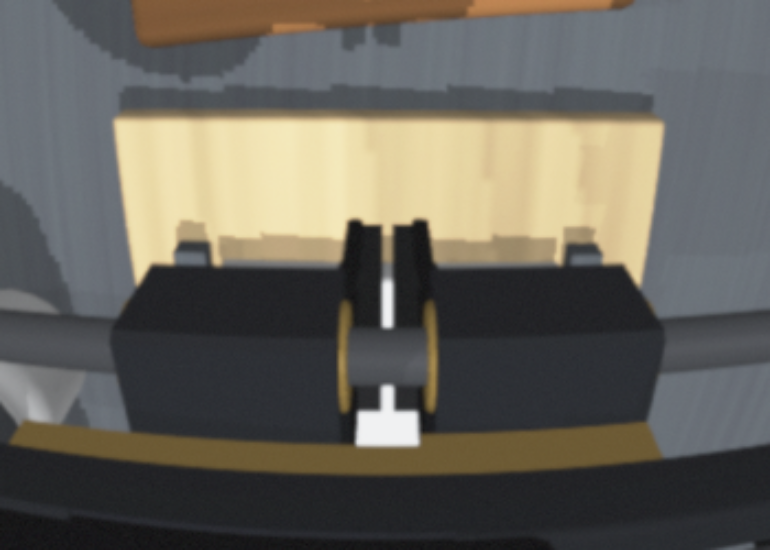

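View pics/s6.png

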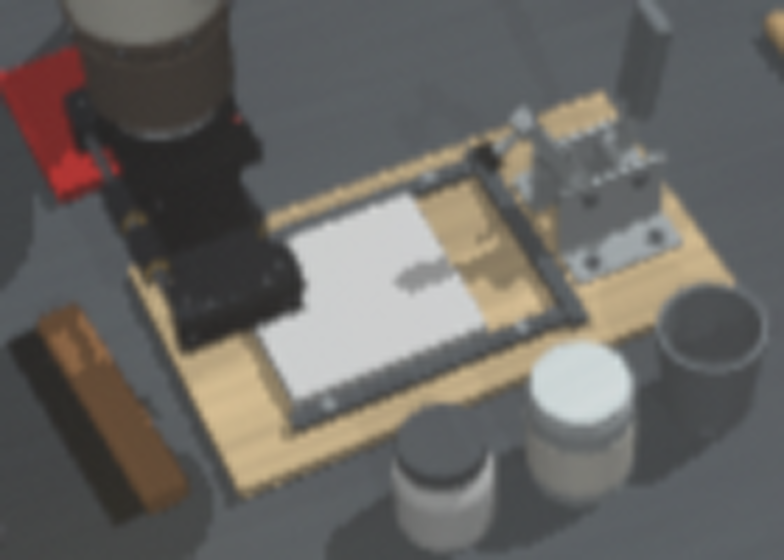

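```bash
python3 - <<'E'
from h import *
y0=-208.7
for z in (47.6,73): print("tip",z,[np.round((proj("scene",j2w([x,y0+dy,z]))[0]-[180,190])*5.6) for x,dy in ((17,-9),(17,9),(-17,-9))])
for z in (117.6,): print("body",[np.round((proj("scene",j2w([x,y0+dy,z]))[0]-[180,190])*5.6) for x in(95,-95) for dy in (-37,37)])
m=r.camera_model("wrist"); f=m["mtx"][0,0]; c=m["mtx"][:2,2]; M=m["mount"]
for z in (-.053,):
  for X in ([.0375,.095,z],[-.0375,.095,z],[.0375,-.095,z]):
    q=M[:3,:3].T@(np.array(X)-M[:3,3]); th=np.arctan2(np.hypot(*q[:2]),q[2]); print(X,(c+f*th*q[:2]/np.hypot(*q[:2])-[100,150])*2.2)
E
```

```text
tip 47.6 [array([200., 350.]), array([228., 339.]), array([179., 310.])]
tip 73 [array([195., 324.]), array([223., 313.]), array([175., 284.])]
body [array([191., 392.]), array([313., 345.]), array([ 76., 164.]), array([191., 123.])]
[0.0375, 0.095, -0.053] [849.76204234 179.71813267]
[-0.0375, 0.095, -0.053] [768.13062751 456.90753344]
[0.0375, -0.095, -0.053] [-72.22303249 180.05581348]
```

```bash
python3 - <<'E'
from h import *
s=r.sense()
print(np.round(w2j(wray([[275,270.5]],s,.026)[0][0]),1), np.round(w2j(wray([[275,268]],s,.026)[0][0]),1),np.round(w2j(wray([[275,203]],s,.012)[0][0]),1))
im0=cv2.imread('pics/scene0.png'); im1=r.capture('scene')
a=np.hstack([cv2.resize(i[215:270,200:290],None,fx=4.4,fy=4.4,interpolation=cv2.INTER_CUBIC) for i in (im0,im1)])
cv2.imwrite('pics/cmp.png',a)
E
```

```text
[   0.9 -181.3   26. ] [   0.9 -183.4   26. ] [   1.2 -228.2   12. ]
```

View pics/cmp.png

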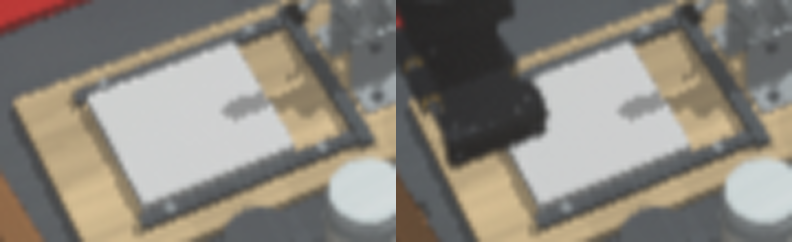

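The panel has not moved: edge and shadow match the first picture. So the stated fingertip offset doesn't hold, and the pictures put the tips about 8 mm behind the TCP. I'll reopen to half and go down behind the panel in small steps, watching for contact.

```bash
python3 -m creep '[[0.5,-0.004,-0.001,0.05,0,0,0],[0.5,-0.004,-0.001,0.1,0,0,0],[0.5,-0.004,-0.001,0.12,0,0,0],[0.5,-0.004,-0.001,0.135,0,0,0],[0.5,-0.004,-0.001,0.135,0,0,0]]' | sed -n '1,2p;4p'; python3 -c "
from h import *
plan(j2w([0,-207,18]))"
```

```text
time_s: 6.1
tcp_pos: [0.5234, -0.2594, 0.0235]
wrist_force: [0.3, -0.3, 0.8]
t 6.1 tcp jig mm [  -0.3 -207.6   23.5] F jig [ 0.3 -0.4  0.8] w 0.302
shift [-0.002 -0.001  0.018] turn [-0.001  0.     0.001]
```

```bash
python3 -m creep '[[0.5,0,0,0.012,0,0,0],[0.5,0,0,0.024,0,0,0],[0.5,0,0,0.03,0,0,0],[0.5,0,0,0.03,0,0,0]]' | sed -n '1,2p;4p'; python3 -c "
from h import *
plan(j2w([0,-207,11]))
im=r.capture('wrist');cv2.imwrite('pics/w7.png',cv2.resize(im[150:400,100:450],None,fx=2.2,fy=2.2))"
```

```text
time_s: 6.43
tcp_pos: [0.5233, -0.2593, 0.0143]
wrist_force: [-0.1, -0.5, -0.3]
t 6.43 tcp jig mm [  -0.4 -207.5   14.3] F jig [-0.1 -0.5 -0.3] w 0.488
shift [-0.002 -0.001  0.011] turn [-0.     0.     0.001]
```

View pics/w7.png

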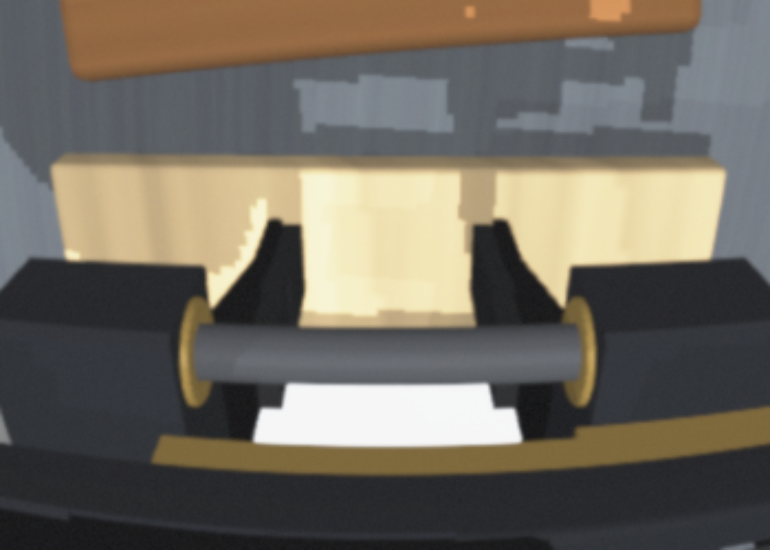

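```bash
python3 -m creep '[[0.5,0,0,0.006,0,0,0],[0.5,0,0,0.012,0,0,0],[0.5,0,0,0.013,0,0,0]]' | sed -n '1,2p;4p'; python3 -c "
from h import *
plan(j2w([0,-185,10]))"
```

```text
time_s: 6.73
tcp_pos: [0.5233, -0.2594, 0.0104]
wrist_force: [0.7, 0.1, 1.1]
t 6.73 tcp jig mm [  -0.4 -207.5   10.4] F jig [0.7 0.  1.1] w 0.5
shift [-0.075 -0.002  0.001] turn [-0.001  0.     0.001]
```

Free of contact. Now I'll push forward slowly.

```bash
python3 -m creep '[[0.5,-0.02,0,0,0,0,0],[0.5,-0.04,0,0,0,0,0],[0.5,-0.06,0,0,0,0,0],[0.5,-0.08,0,0,0,0,0],[0.5,-0.1,0,0,0,0,0]]' | sed -n '1,2p;4p'; python3 -c "
from h import *
plan(j2w([0,-150,10]))
im=r.capture('wrist');cv2.imwrite('pics/w8.png',cv2.resize(im[150:400,100:450],None,fx=2.2,fy=2.2))
im1=r.capture('scene')
cv2.imwrite('pics/s8.png',cv2.resize(im1[190:290,180:320],None,fx=5.6,fy=5.6,interpolation=cv2.INTER_CUBIC))"
```

```text
time_s: 7.15
tcp_pos: [0.5213, -0.2289, 0.0105]
wrist_force: [-0.0, -1.9, -1.2]
t 7.15 tcp jig mm [  -0.4 -177.    10.5] F jig [-0.1 -1.9 -1.2] w 0.496
shift [-0.09  -0.002  0.002] turn [-0.001  0.     0.001]
```

View pics/w8.png

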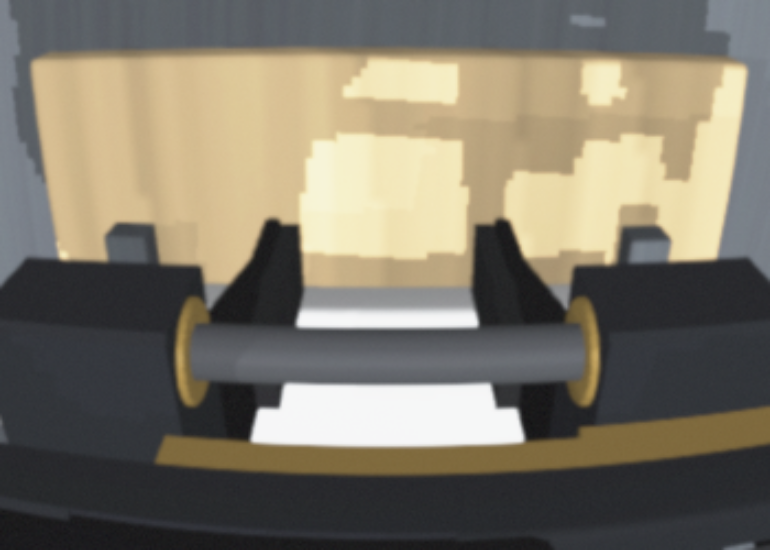

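View pics/s8.png

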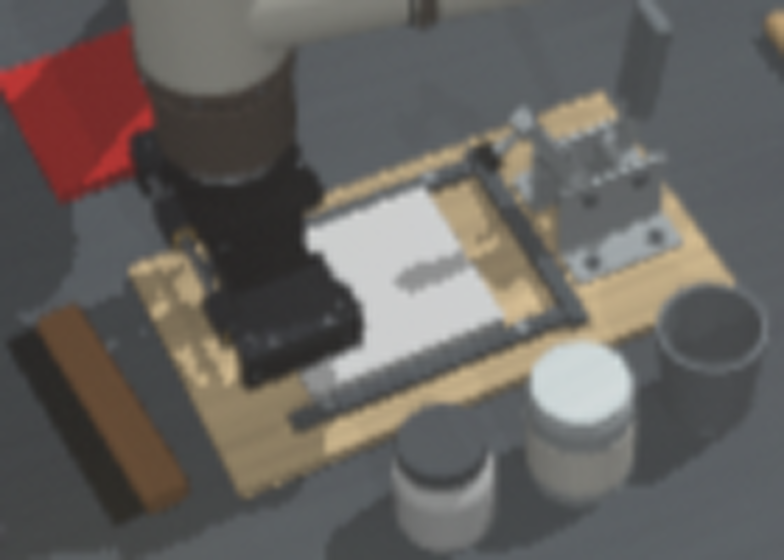

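Contact: the fingers now sit behind the panel's end face and it moved about 11 mm with roughly 2 N. I'll carry on.

```bash
python3 -m creep '[[0.5,-0.02,0,0,0,0,0],[0.5,-0.04,0,0,0,0,0],[0.5,-0.06,0,0,0,0,0],[0.5,-0.08,0,0,0,0,0],[0.5,-0.09,0,0,0,0,0]]' | sed -n '1,2p;4p'; python3 -c "
from h import *
plan(j2w([0,-139,10]))"
```

```text
time_s: 7.67
tcp_pos: [0.5192, -0.2006, 0.0106]
wrist_force: [-0.3, -2.5, 0.2]
t 7.67 tcp jig mm [  -0.8 -148.7   10.6] F jig [-0.5 -2.5  0.2] w 0.499
shift [-0.032 -0.003  0.002] turn [-0.     0.     0.002]
```

```bash
python3 -m creep '[[0.5,-0.006,0,0,0,0,0],[0.5,-0.012,0,0,0,0,0],[0.5,-0.018,0,0,0,0,0],[0.5,-0.022,0,0,0,0,0]]' | sed -n '1,2p;4p'; python3 -c "
from h import *
plan(j2w([0,-139,10]))
im1=r.capture('scene')
cv2.imwrite('pics/s9.png',cv2.resize(im1[190:290,180:320],None,fx=5.6,fy=5.6,interpolation=cv2.INTER_CUBIC))"
```

```text
time_s: 8.0
tcp_pos: [0.5187, -0.194, 0.0107]
wrist_force: [-0.5, -1.9, 0.5]
t 8.0 tcp jig mm [  -0.8 -142.    10.7] F jig [-0.6 -1.9  0.5] w 0.498
shift [-0.01  -0.003  0.002] turn [-0.     0.     0.002]
```

View pics/s9.png

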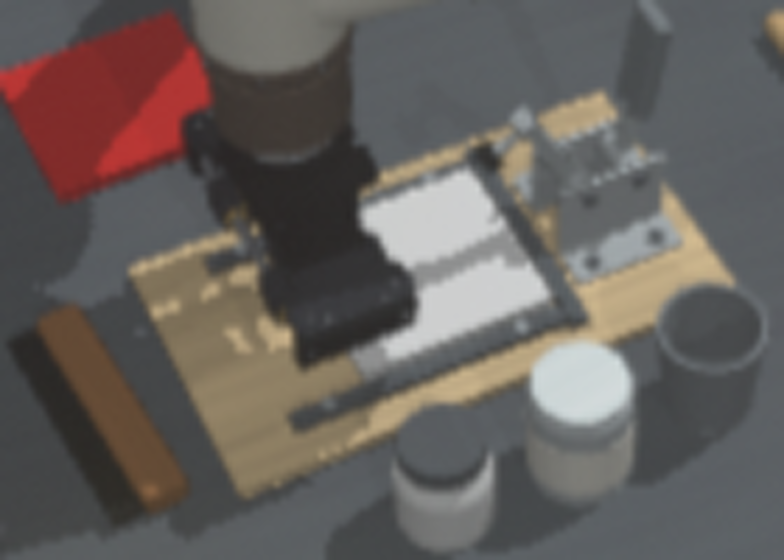

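The panel's end is nearly at the stop bar, with a sliver left. I'll go in small steps until the force rises.

```bash
python3 -m creep '[[0.5,-0.004,0,0,0,0,0],[0.5,-0.007,0,0,0,0,0],[0.5,-0.01,0,0,0,0,0],[0.5,-0.01,0,0,0,0,0]]' | sed -n '1,2p;4p'; python3 -c "
from h import *
plan(j2w([0,-139,10]))"
```

```text
time_s: 8.38
tcp_pos: [0.5182, -0.1913, 0.0107]
wrist_force: [-0.3, -5.0, -0.1]
t 8.38 tcp jig mm [  -1.2 -139.3   10.7] F jig [-0.6 -5.  -0.1] w 0.5
shift [-0.001 -0.004  0.002] turn [-0.     0.     0.002]
```

```bash
python3 -m creep '[[0.5,-0.004,0,0,0,0,0],[0.5,-0.007,0,0,0,0,0],[0.5,-0.007,0,0,0,0,0]]' | sed -n '1,2p;4p'; python3 -c "
from h import *
plan(j2w([0,-139,10]))"
```

```text
time_s: 8.63
tcp_pos: [0.5178, -0.191, 0.0108]
wrist_force: [1.1, -11.0, -0.8]
t 8.63 tcp jig mm [  -1.6 -138.9   10.8] F jig [  0.4 -11.   -0.8] w 0.501
shift [ 0.    -0.005  0.003] turn [-0.    -0.     0.001]
```

The force rose to 11 N while the tool moved only 0.4 mm, so the panel is at the stop. I'll back straight off and check.

```bash
python3 -m creep '[[0.5,-0.004,0,0,0,0,0],[0.5,-0.004,0,0,0,0,0],[0.5,0.02,0,0,0,0,0],[0.5,0.05,0,0,0,0,0],[0.5,0.08,0,0,0,0,0]]' | sed -n '1,2p;4p';python3 -m creep '[[0.3,0.02,0,-0.08,0,0,0],[0.1,0.02,0,-0.2,0,0,0],[0,0.02,0,-0.33,0,0,0],[0,0.02,0,-0.45,0,0,0],[0,0.02,0,-0.58,0,0,0]]' | sed -n '1,2p;4p'; python3 - <<'E'
from h import *
plan(j2w([0,-150,330]))
im1=r.capture('scene')
cv2.imwrite('pics/s10.png',cv2.resize(im1[190:290,180:320],None,fx=5.6,fy=5.6,interpolation=cv2.INTER_CUBIC))
r.capture('wrist')
s=r.sense(); im=r.capture('wrist')
cv2.imwrite('pics/w10.png',cv2.resize(im[100:360,140:420],None,fx=2.8,fy=2.3))
for o in r.outline_of("wrist","panel")[:4]:
        P=wray(mrect(o["pixels"]),s,.026)[0]; P=(P-np.array(load()["o"]))@jigR()*1000
        print(round(o["score"],2),np.round(np.array(o["rect"])*[560,420,560,420]),cv2.minAreaRect(P[:,:2].astype(np.float32)))
E
```

```text
time_s: 9.05
tcp_pos: [0.5195, -0.2152, 0.0108]
wrist_force: [0.1, -0.6, 0.3]
time_s: 9.47
tcp_pos: [0.5192, -0.2214, 0.1862]
wrist_force: [0.7, 0.2, -0.8]
t 9.47 tcp jig mm [  -2.  -169.4  186.2] F jig [ 0.7  0.2 -0.8] w 0.208
shift [-0.065 -0.007 -0.479] turn [0.    0.    0.001]
0.97 [228. 223. 335. 299.] ((-1.5937271118164062, -84.92295837402344), (95.26673889160156, 120.7398681640625), 89.45194244384766)
0.97 [421. 126. 508. 234.] ((-222.36846923828125, -186.9502716064453), (120.75091552734375, 125.8084945678711), 1.5762821435928345)
0.95 [ 47.   3. 170.  96.] ((206.20660400390625, -368.132080078125), (125.71411895751953, 120.97406005859375), 47.48930358886719)
```

View pics/s10.png

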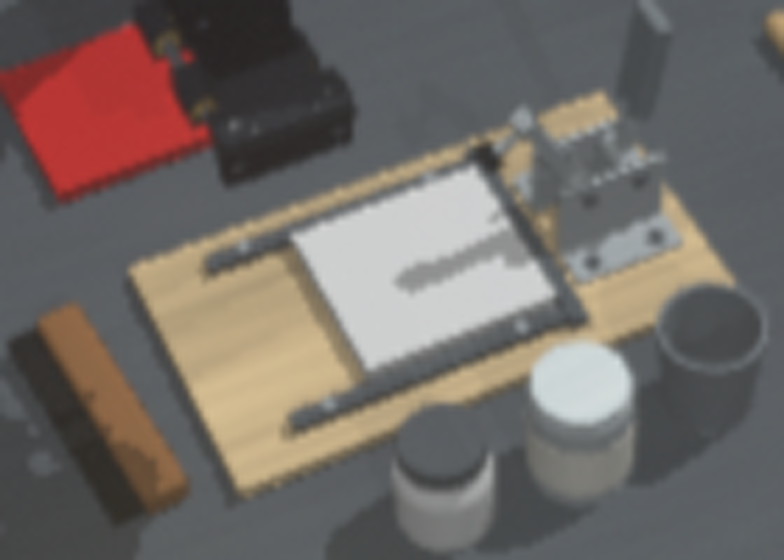

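View pics/w10.png

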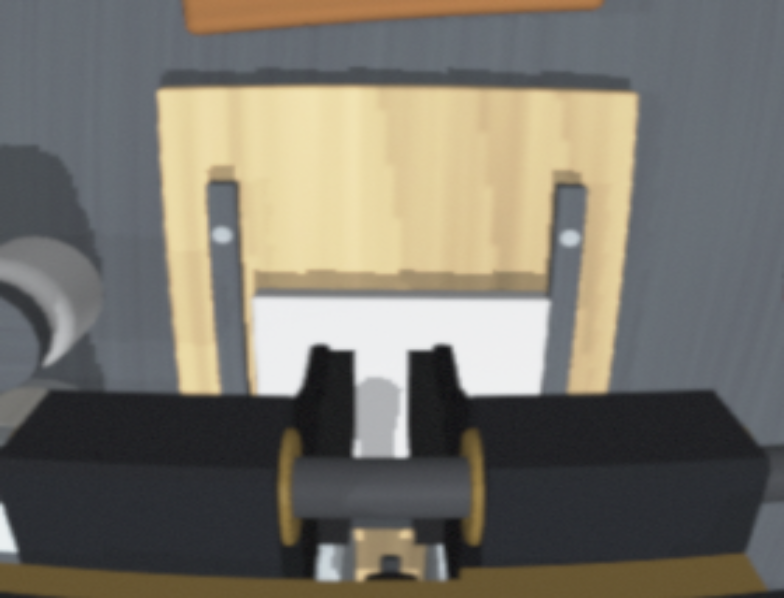

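The scene picture shows the panel's end flush along the whole stop bar, flat and between the guides. Next is the lever: I'll check the predicted lever position against the first pictures and plan the approach.

```bash
python3 - <<'E'
from h import *
plan(j2w([0,50,195]))
a=np.radians(80)
for cam,f,b,k in (("scene","pics/scene0.png",(250,170,330,250),7),("top","pics/top0.png",(255,180,335,270),6.5)):
    im=cv2.imread(f)[b[1]:b[3],b[0]:b[2]]; im=cv2.resize(im,None,fx=k,fy=k,interpolation=cv2.INTER_CUBIC)
    for R in (0,44,85,122):
        p=(proj(cam,j2w([0,75+R*np.cos(a),60+R*np.sin(a)]))[0]-b[:2])*k
        cv2.circle(im,tuple(p.astype(int)),4,(0,0,255),-1)
    cv2.imwrite(f"pics/lev_{cam}.png",im)
E
```

```text
t 9.67 tcp jig mm [  -0.9 -169.4  186.1] F jig [-0.3  0.  -1.8] w 0.048
shift [-0.731 -0.006 -0.03 ] turn [-0.001 -0.     0.001]
```

View pics/lev_scene.png

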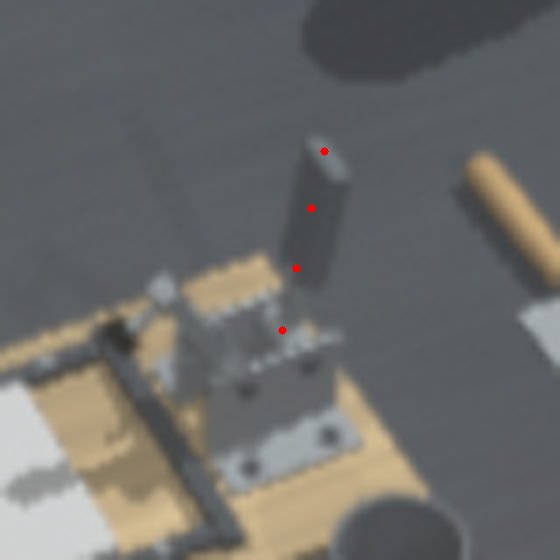

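View pics/lev_top.png

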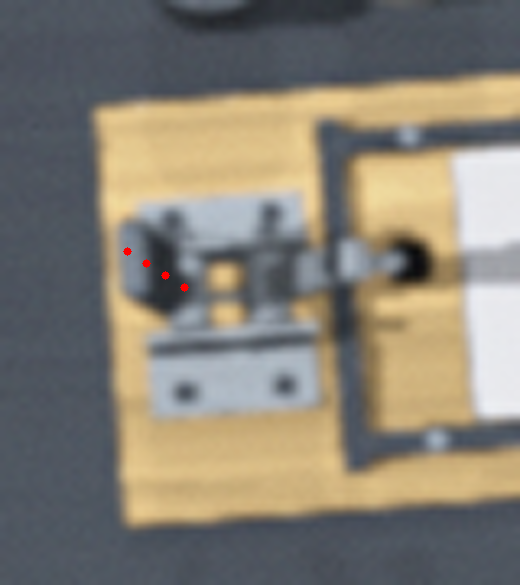

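The predicted lever line falls on the handle in both views, within 2–3 mm. Now I'll approach over the clamp, with the tips about 50 mm above the raised bar.

```bash
python3 -m creep '[[0,-0.11,-0.006,-0.03,0,0,0],[0,-0.24,-0.006,-0.03,0,0,0],[0,-0.37,-0.006,-0.03,0,0,0],[0,-0.5,-0.006,-0.03,0,0,0],[0,-0.63,-0.006,-0.03,0,0,0]]' | sed -n '1,2p;4p'; python3 -c "
from h import *
plan(j2w([1,58,160]))"
```

```text
time_s: 10.08
tcp_pos: [0.5077, -0.0315, 0.1931]
wrist_force: [-0.3, 0.9, 0.5]
t 10.08 tcp jig mm [ -1.4  20.9 193.1] F jig [-0.2  0.9  0.5] w 0.008
shift [-0.124 -0.009  0.11 ] turn [ 0.    -0.     0.001]
```

```bash
python3 -m creep '[[0,-0.06,-0.009,0.01,0,0,0],[0,-0.11,-0.009,0.05,0,0,0],[0,-0.115,-0.009,0.1,0,0,0],[0,-0.115,-0.009,0.11,0,0,0],[0,-0.115,-0.009,0.11,0,0,0]]' | sed -n '1,2p;4p'; python3 -c "
from h import *
plan(j2w([1,76.5,152]))
im=r.capture('wrist');cv2.imwrite('pics/w11.png',im)
im1=r.capture('scene')
cv2.imwrite('pics/s11.png',cv2.resize(im1[160:280,200:350],None,fx=5,fy=5,interpolation=cv2.INTER_CUBIC))"
```

```text
time_s: 10.5
tcp_pos: [0.5065, 0.0027, 0.1577]
wrist_force: [-0.2, -0.5, -0.1]
t 10.5 tcp jig mm [ -0.5  55.1 157.7] F jig [-0.2 -0.5 -0.1] w 0.008
shift [-0.071 -0.005  0.019] turn [ 0.002 -0.     0.001]
```

View pics/w11.png

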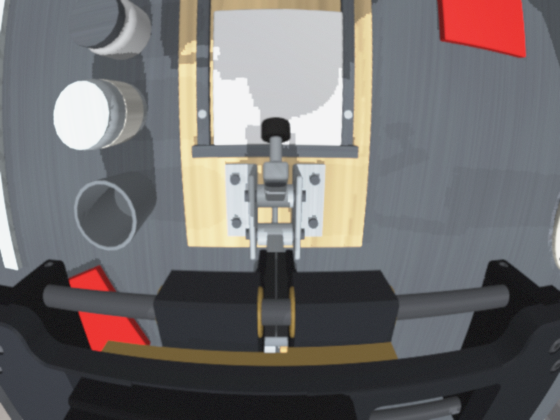

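View pics/s11.png

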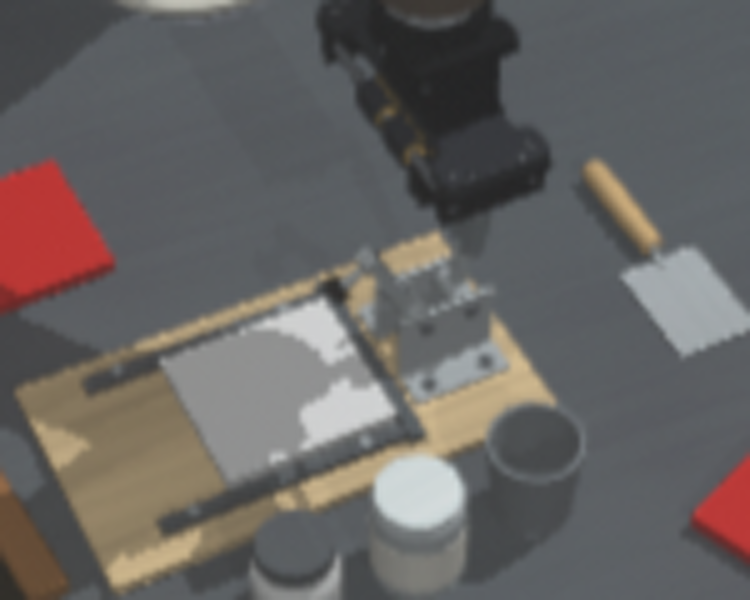

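The wrist view shows the shut fingers in line with the clamp at column 275, the pad at (275,128) and the panel butted against the stop. I'll begin the lever push.

```bash
python3 -m creep '[[0,-0.04,-0.004,0.012,0,0,0],[0,-0.06,-0.004,0.02,0,0,0],[0,-0.08,-0.004,0.022,0,0,0],[0,-0.1,-0.004,0.026,0,0,0],[0,-0.12,-0.004,0.03,0,0,0]]' | sed -n '1,2p;4p'; python3 -c "
from h import *
plan(j2w([1,102,145]))
im1=r.capture('scene')
cv2.imwrite('pics/s12.png',cv2.resize(im1[160:280,200:350],None,fx=5,fy=5,interpolation=cv2.INTER_CUBIC))"
```

```text
time_s: 11.02
tcp_pos: [0.5069, 0.038, 0.1509]
wrist_force: [1.4, -5.8, 0.5]
t 11.02 tcp jig mm [  2.2  90.2 150.9] F jig [ 1.  -5.9  0.5] w 0.005
shift [-0.039  0.004  0.02 ] turn [ 0.001 -0.001  0.001]
```

View pics/s12.png

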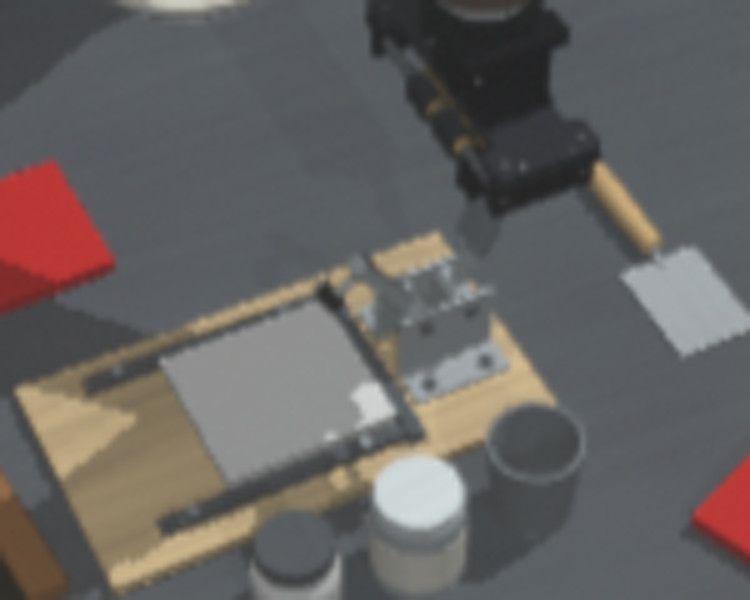

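The lever is moving with about 6 N, as expected. I'll follow the arc.

```bash
python3 -m creep '[[0,-0.039,0.002,0.019,0,0,0],[0,-0.073,0.002,0.036,0,0,0],[0,-0.115,0.002,0.06,0,0,0],[0,-0.147,0.002,0.088,0,0,0],[0,-0.178,0.002,0.121,0,0,0]]' | sed -n '1,2p;4p'; python3 -c "
from h import *
plan(j2w([1,157,92]))"
```

```text
time_s: 11.48
tcp_pos: [0.503, 0.0933, 0.1141]
wrist_force: [-0.3, 0.3, -0.5]
t 11.48 tcp jig mm [  1.8 145.7 114.1] F jig [-0.3  0.3 -0.5] w 0.007
shift [-0.038  0.002  0.074] turn [ 0.    -0.     0.001]
```

```bash
python3 -c "
from h import *
im=r.capture('wrist');cv2.imwrite('pics/w13.png',im)
im1=r.capture('scene')
cv2.imwrite('pics/s13.png',cv2.resize(im1[160:280,200:350],None,fx=5,fy=5,interpolation=cv2.INTER_CUBIC))"
```

```text
(no output)
```

View pics/s13.png

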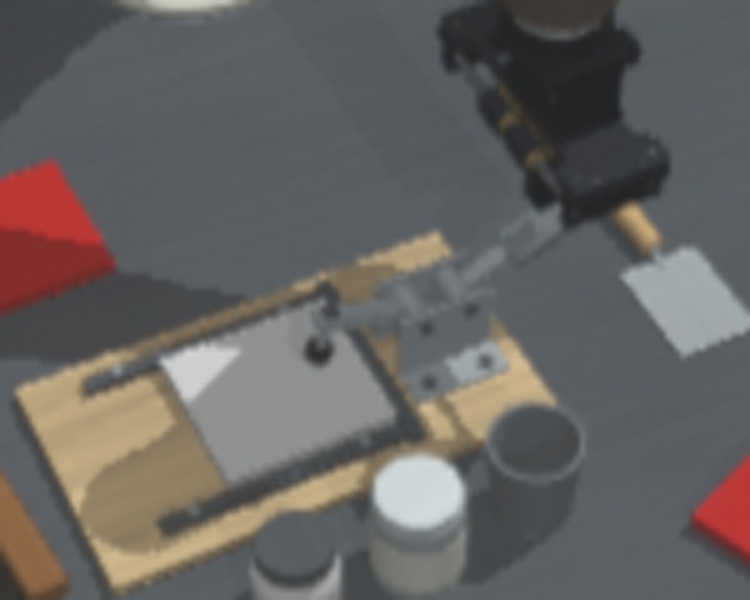

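View pics/w13.png

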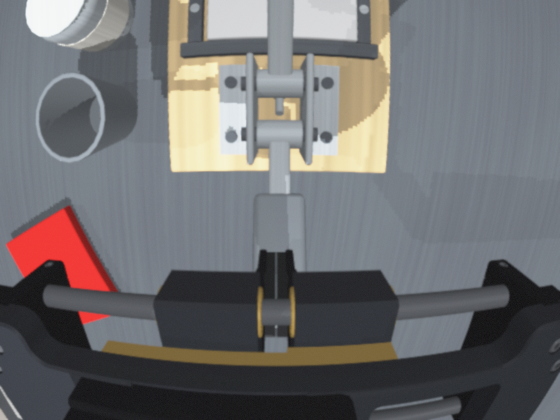

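The lever has gone over and the bar is down on the panel. I'll follow the handle down gently to make sure it is fully locked.

```bash
python3 -m creep '[[0,-0.02,0.002,0.035,0,0,0],[0,-0.04,0.002,0.074,0,0,0],[0,-0.05,0.002,0.1,0,0,0],[0,-0.055,0.002,0.12,0,0,0],[0,-0.055,0.002,0.125,0,0,0]]' | sed -n '1,2p;4p'; python3 -c "
from h import *
plan(j2w([1,163,72]))"
```

```text
time_s: 12.0
tcp_pos: [0.4984, 0.1089, 0.0733]
wrist_force: [-0.4, -0.4, -0.0]
t 12.0 tcp jig mm [ -1.8 161.6  73.3] F jig [-0.4 -0.4 -0. ] w 0.003
shift [-0.005 -0.009  0.004] turn [ 0.003 -0.001  0.002]
```

```bash
python3 -m creep '[[0,0,-0.009,0.006,0,0,0],[0,0,-0.009,0.012,0,0,0],[0,0,-0.009,0.014,0,0,0]]' | sed -n '1,2p;4p'; python3 -c "
from h import *
plan(j2w([1,163,72]))"
```

```text
time_s: 12.25
tcp_pos: [0.5014, 0.1089, 0.0691]
wrist_force: [1.0, -0.5, -0.1]
t 12.25 tcp jig mm [  1.2 161.4  69.1] F jig [ 0.9 -0.5 -0.1] w 0.005
shift [-0.005  0.001 -0.01 ] turn [ 0.003 -0.001  0.001]
```

```bash
python3 -m creep '[[0,0,0,0.006,0,0,0],[0,0,0,0.012,0,0,0],[0,0,0,0.012,0,0,0]]' | sed -n '1,2p;4p'; python3 -c "
from h import *
plan(j2w([1,163,72]))"
```

```text
time_s: 12.5
tcp_pos: [0.5017, 0.1089, 0.0681]
wrist_force: [-5.2, 0.0, 13.7]
t 12.5 tcp jig mm [  1.5 161.4  68.1] F jig [-5.2  0.4 13.7] w 0.006
shift [-0.005  0.002 -0.013] turn [ 0.002 -0.001  0.002]
```

The handle is on its lock stop: 13.7 N upward, with no more give. I'll lift clear, move away from the view and verify.

```bash
python3 -m creep '[[0,0,0,-0.05,0,0,0],[0,0,0,-0.18,0,0,0],[0,0,0,-0.3,0,0,0],[0,0,0,-0.42,0,0,0],[0,0,0,-0.55,0,0,0]]' | sed -n '1,2p;4p'; python3 -m creep '[[0,-0.13,-0.02,-0.1,0,0,0],[0,-0.26,-0.04,-0.1,0,0,0],[0,-0.39,-0.06,-0.1,0,0,0],[0,-0.5,-0.08,-0.1,0,0,0],[0,-0.5,-0.08,-0.1,0,0,0]]' | sed -n '1,2p;4p'; python3 - <<'E'
from h import *
for cam,f,b,k in (("scene","pics/scene0.png",(200,165,350,285),5),("top","pics/top0.png",(255,170,415,280),4.8)):
    I=r.capture(cam)
    im=cv2.resize(I[b[1]:b[3],b[0]:b[2]],None,fx=k,fy=k,interpolation=cv2.INTER_CUBIC)
    a=np.radians(6)
    for P in ([0,75,60],[0,75+122*np.cos(a),60+122*np.sin(a)],[0,-27,26]):
        p=(proj(cam,j2w(P))[0]-b[:2])*k
        cv2.circle(im,tuple(p.astype(int)),3,(0,0,255),-1)
    cv2.imwrite(f"pics/fin_{cam}.png",im); cv2.imwrite(f"pics/full_{cam}.png",I)
    for n,z in [("panel",.026),("clamp_pad",.03)]:
        for o in r.outline_of(cam,n)[:4]:
            P=ray_pts(cam,mrect(o["pixels"]),z); P=(P-np.array(load()["o"]))@jigR()*1000
            print(cam,n,round(o["score"],2),cv2.minAreaRect(P[:,:2].astype(np.float32)))
E
```

```text
time_s: 12.92
tcp_pos: [0.5022, 0.1092, 0.2347]
wrist_force: [1.0, 0.8, -0.5]
time_s: 13.33
tcp_pos: [0.5166, 0.2659, 0.2635]
wrist_force: [0.4, -0.2, -0.4]
scene panel 0.95 ((227.9863739013672, -376.1009521484375), (130.08517456054688, 121.71459197998047), 46.76087188720703)
scene panel 0.8 ((-217.06280517578125, -188.45294189453125), (134.83859252929688, 132.1385955810547), 1.59487783908844)
scene panel 0.76 ((2.8433609008789062, -65.63597869873047), (130.5045166015625, 125.11156463623047), 89.09141540527344)
scene panel 0.65 ((260.2314758300781, 213.88027954101562), (123.19345092773438, 141.55120849609375), 22.019664764404297)
top panel 0.8 ((-3.7484588623046875, -65.30652618408203), (120.06057739257812, 131.47589111328125), 0.09755837172269821)
top panel 0.68 ((241.93426513671875, 222.11199951171875), (122.72748565673828, 130.3919677734375), 21.97843360900879)
top panel 0.64 ((207.4344024658203, -367.8329772949219), (127.13060760498047, 123.2714614868164), 47.652591705322266)
top panel 0.57 ((-233.82432556152344, -182.350830078125), (118.89359283447266, 130.2299346923828), 1.521249771118164)
```

View pics/fin_scene.png

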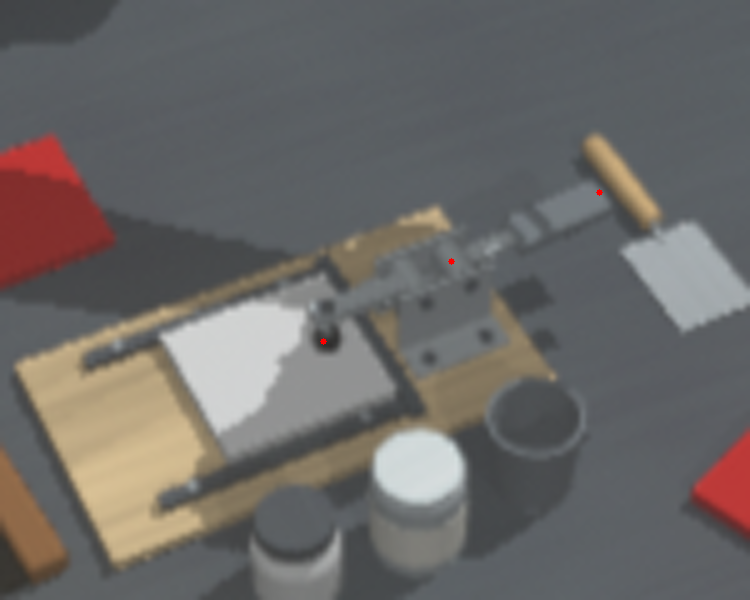

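View pics/fin_top.png

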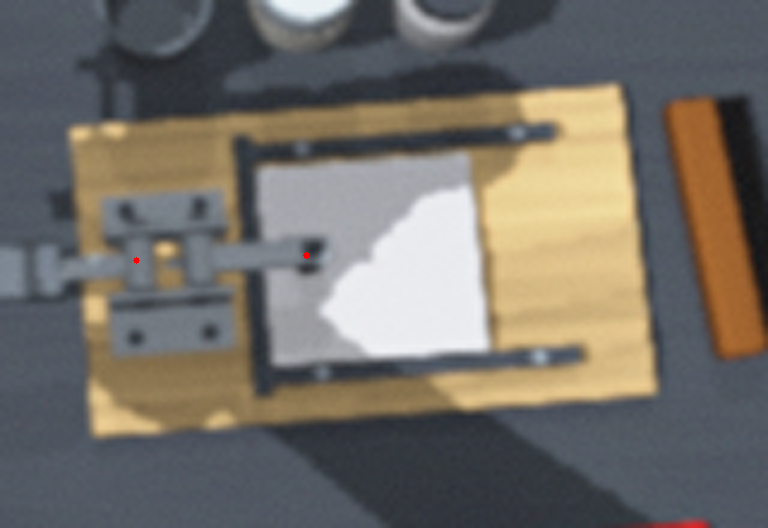

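View pics/full_top.png

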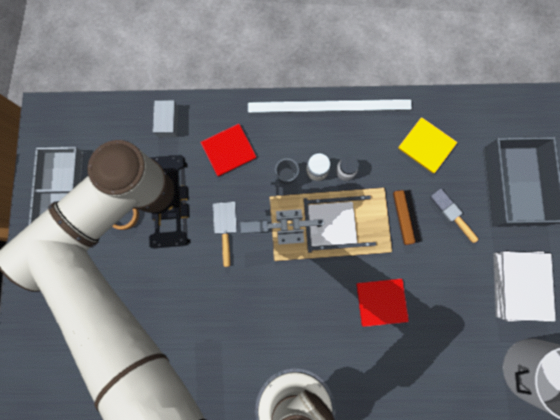

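The panel centre measures 65.3 mm (top) and 65.6 mm (scene) from the stop face, against 65 mm when home, and square within 1°. The pad sits at its predicted place on the panel and the lever lies on the predicted locked line. The bystanders are where they were and the arm is clear.

```bash
python3 -c "
from station import r
print(r.finish_job(), r.sense()['time_s'])"
```

```text
the job is handed in; nothing more can be done
the job is handed in; nothing more can be done
```

I pushed the white panel along the jig until it butted against the stop. Then I pushed the clamp lever over its dead point, and it snapped down with the pad on the panel. I handed the job in at about 13.5 s; no verdict was reported.

**Last checks**
- **Panel:** the push force rose to 11 N while the tool moved only 0.4 mm. Afterwards its centre measured 65.3 mm (top camera) and 65.6 mm (scene camera) from the stop face, against 65 mm when fully home, and it was square within 1°.
- **Lever:** a light follow-down met a hard stop at 13.7 N. In the scene view the handle lies on the line predicted for the locked position, and in the top and scene views the pad sits at its predicted spot.
- **Surroundings:** the loose things look unmoved in the pictures, and the arm ended clear of everything.

**What disagreed**
- **First push missed:** the fingers passed over the panel without touching it. The pictures put the fingertips about 8 mm behind the TCP, not 17 mm ahead as stated. I lowered the tool and pushed again.
- **Small measurement differences:** across the jig, the cameras disagreed on the panel by about 3 to 6 mm. The pad was checked only by eye, because neither camera's network reported it at the end.

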